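# Back the ratchet turntable up to the tall jar and lock it on the pawl

## Task

The specimen turntable was wound past the tall jar. Lift the ratchet pawl clear and lay it back, turn the table backward (clockwise from above, never forward past a tooth) until the tall jar stands at the pawl, drop the pawl into that tooth gap, and prove the lock by leaning the table backward against the pawl with a steady push of about 12 N at the crank handle for about half a second, never more than 25 N. Leave the pawl fully down with the tall jar at the pawl, the vials standing in their places and the things around undisturbed.

Things in the scene. Friction and masses are not known exactly. Their poses are not given: they have to be found in the camera images.
- base: grey round base plate of the turntable, 184 mm across, 12 mm thick, on feet, fixed to the bench. Origin on the turning axis at its underside, 8 mm above the bench, z up; its -x axis points from the turning axis to the pawl bracket. The aluminium wheel on it is 173 mm across, its upper face 38 mm above the bench; 12 saw teeth 10 mm high stand on its rim, 30 degrees apart
- turntable (a joint): angle of the wheel, rad; 0 at the start, grows as it turns BACKWARD (clockwise from above). One station is 1.047 (two teeth of 0.524). The bearing drags with 0.08 N m and the wheel stays where it is left. The pawl in a tooth gap blocks backward turning (forward turning would lift it over the teeth); the wheel bears on the pawl about 0.015 rad past a whole number of teeth
- pawl (a joint): angle of the pawl, rad; 0 fully down in a tooth gap, grows as it is lifted, to its end stop at 1.2. Its weight throws it down below about 0.7 and keeps it laid back above about 0.9. Dropped on the slope of a tooth (from 0.34 to 0.1 rad of wheel angle short of the stop) it rests there, up to 0.3 rad high, and slides down into the gap as the wheel is turned on backward
- pawl_pivot (a point): pivot of the pawl, 112 mm from the turning axis on the base's -x side, 54 mm above the bench; the pivot axis is parallel to the base's y axis. The pawl's arm reaches 42 mm from here toward the wheel
- pawl_roller (a point): middle of the black cross roller (18 mm thick, 24 mm long along the base's y axis) on top of the pawl's upright stalk, 60 mm above the pivot when the pawl is down; lifting the pawl swings it 60 mm about the pivot, away from the wheel (base -x) and down. It can be pinched on its ends from above and is solid with the pawl; a few N move it
- crank_handle (a point): middle of the upright black crank handle, 18 mm thick and 44 mm high, free to spin on its pin; 45 mm from the turning axis, 158 mm above the bench. It goes round with the wheel. When the pawl catches, the wheel stops hard: about 1 mm more at the handle already gives some 20 N, so come up to it slowly. Grip it firmly (about 20 N)
- axis_top (a point): point on the turning axis at the height of the middle of the crank handle, 158 mm above the bench. The column here is 20 mm thick and carries the crank arm, which is 123 to 133 mm above the bench
- loading_place (a point): where the middle of the tall jar must finally be: at the station in line with the pawl, 50 mm from the axis, 77.5 mm above the bench. Each of the 6 stations, 60 degrees apart, is three short pins (14 mm high) round a 36 mm foot
- jar_mid (a point): middle (half-way up) of the tall amber jar with white cap, 36 mm thick, 79 mm high, the only tall one on the wheel; loose, standing between the pins of a station one, two or three stations (60, 120 or 180 degrees) forward (counter-clockwise from above) of the pawl
- vial_a: short amber vial with white cap, 35 mm thick, 45 mm high, loose between the pins of a station; origin at its underside, z up
- vial_b: like vial_a
- vial_c: like vial_a, standing at the pawl at the start
- vial_d: like vial_a
- wash_bottle: white wash bottle, 170 mm high, 62 mm thick, loose, beyond the left side of the wheel; bystander. Origin at its underside
- beaker: glass beaker 84 mm across, 102 mm high, at the left of the bench; bystander. Origin at its underside

How it is judged (in metres and radians):
On the way, in this order (a step that is already met when the one before it is completed fails the run):
1. the pawl is lifted clear and laid back while the wheel stands still (value of joint pawl above 0.95 rad and value of joint turntable below 0.08 rad), for 0.2 s.
2. with the pawl clear, the wheel is turned backward over the tooth (value of joint pawl above 0.4 rad and value of joint turntable above 0.2 rad), for 0.1 s.
3. with the tall jar at the pawl and the pawl down in the gap, the wheel is leaned backward on the pawl (3 N or more between them, about 7 N at the crank) (value of joint pawl below 0.05 rad and horizontal distance between jar_mid and loading_place below 0.008 m and contact force between pawl and turntable above 3 N), for 0.4 s.
At the end, for the whole second after the job is handed in: The pawl is fully down (under 0.05 rad), the tall jar stands upright (within 0.1 rad) in its station within 8 mm of the loading place, the four vials still stand 50 mm (within 6 mm) from the turning axis, and the wheel is at rest (value of joint pawl below 0.05 rad and horizontal distance between jar_mid and loading_place below 0.008 m and angle between jar_mid's own z axis and vertical below 0.1 rad and height (world z) of jar_mid between 0.072 and 0.083 m and velocity of joint turntable between -0.05 and 0.05 rad/s and horizontal distance between vial_a and axis_top between 0.044 and 0.056 m and horizontal distance between vial_b and axis_top between 0.044 and 0.056 m and horizontal distance between vial_c and axis_top between 0.044 and 0.056 m and horizontal distance between vial_d and axis_top between 0.044 and 0.056 m); the robot touches nothing.
It fails at once if the wheel is forced against the pawl (over 14 N between them, about 26 N at the crank) (contact force between pawl and turntable above 14 N).
It fails at once if the wheel is turned forward by a tooth or more (value of joint turntable below -0.4 rad).
It fails at once if the jar or a vial is tipped or lifted out (angle between any of jar_mid, vial_a, vial_b, vial_c, vial_d's own z axis and vertical above 0.4 rad or height (world z) of jar_mid above 0.097 m or height (world z) of any of vial_a, vial_b, vial_c, vial_d above 0.058 m).
It fails at once if a bystander is pushed over 20 mm (distance of any of wash_bottle, beaker from where it was at the start of the episode above 0.02 m).
It also fails if it takes over 72 s, if anything falls off the work surface, if the arm or the gripper's body presses on something with over 40 N, if the wrist force passes 120 N, or if a joint passes its speed limit or range.

## Robot

A 6-joint arm with a two-finger parallel gripper is mounted at the origin on a cart in front of the work surface, level with it; the furniture and walls round the work are solid. World frame = base frame: x ahead of the robot, y to its left, z up, the work surface at z = 0. Lengths are in mm, angles in degrees, forces in N, time in s.
With the tool pointing down it reaches from about 300 to 850 mm from the base axis. Payload 4.2 kg.
Tool frame: the origin (TCP) lies at the very end of the fingers, on their centre line; the grasp point (between the pads) lies 19 mm behind it (env.grip_depth is the distance from the TCP to the grasp point, in mm); y points along the fingers, z is the direction in which the jaws open and shut, and the axes are right-handed (so a half turn about y gives the same grasp; the last joint's range is limited). The gripper opens to 91 mm and grips with 3 to 60 N. Pads are 32 mm wide; open, the fingers measure 118 mm over their backs; the gripper's body (76 mm by 178 mm) begins 60 mm behind the grasp point.
Start: joints at [-66.807, 18.312, 89.639, -0, 72.044, -1.146], TCP at [236.985, -523.91, 213.976] pointing down, gripper open.
Joint ranges: [-177.97, 177.97], [-48.28, 115.42], [12.27, 149.76], [-77.06, 257.06], [2.81, 150.46], [-146.56, 146.56]. Speed limits (degrees/s): [147.25, 147.25, 180, 180, 180, 180].

## Interface

Orientations are given as [roll, pitch, yaw] about the fixed x, y, z axes, in that order (R = Rz(yaw) Ry(pitch) Rx(roll)).
In Python, from workcell import state, imaging, job, env gives the robot as it stands.
- The arm moves only by the shell command python3 -m pendant 'ROWS' [FORCE]. ROWS is JSON, a list of rows, each an object with "delta_pos": the shift along the tool's x, y, z in cm, a list of three; "twist": the turn, a rotation vector about the tool's x, y, z in degrees, a list of three; "grip": the opening in per cent of the stroke, from 0 (shut) to 100 (fully open). In form: [{"delta_pos": [tx, ty, tz], "twist": [wx, wy, wz], "grip": grip}, ...]. A call has exactly 5 rows; each row is the pose to reach, as a shift and turn from the pose commanded when the call began, along the tool's axes at that moment; what a row does not reach only later rows make up. A row lasts 1/10 s, in which the tool goes at most 50 mm and 8.59 degrees, less where a joint would pass 70% of its speed; a pose out of reach is approached as far as the arm can. A call with a gripper value outside its range is refused whole. The fingers move at their own pace and stop on an object; FORCE is the grip in N (left out, the last holds). Time passes only in rows, so rows that repeat a pose let the fingers close, or fill a call up. It gives the time, the measured TCP pose, the force and the opening at its end, in the units of the state.
- state(): the state, without advancing time (a new reading comes with each control period).
- imaging.grab_frame(name): name is "scene" or "top"; returns (picture, depth): 400x640x3 uint8, red, green, blue; 400x640 float32, mm along the optical axis (not along the pixel's ray), 0 where there is no reading.
- imaging.camera_info(name): a dict with "fx", "fy", "cx", "cy" (pixels), "R" (3x3) and "t" (3): a world point X has camera coordinates R X + t. Camera axes: x right, y down, z forward; pixel columns grow to the right and rows downward; lengths in mm; the calibration is good to about 2 mm. A picture is of the moment at which its call begins. camera_info takes no time and is no camera call.
- job.job_done(): hands the job in, once; it reports no verdict.
The state is a dict: "time_s": time; "qpos": joint angles; "qvel": joint speeds; "effort": joint torques, N m; "ee_pos": TCP position; "ee_rot": TCP orientation; "force": force on the tool from outside, world axes, zero at the start; "torque": the same for the moment, N m; "gripper_width": finger opening in mm.
Only numpy, scipy, OpenCV 4.12 (cv2) and the standard library are available. Lean on these libraries where they do the work, as an engineer would, in place of code of your own. Each camera call takes 0.05 s, during which the arm holds its last target.

## Working session

There is one attempt and no reset: what is moved stays moved. The work goes in short steps, Python scripts to look and compute and a shell command to move; the robot and the scene stay as the last step left them, time stands still between calls to the robot, and variables do not carry over. Pictures are saved under pics/ and viewed, and the job is handed in when it is done.

```bash
ls; mkdir -p pics; python3 - <<'E'
from workcell import state, imaging, job, env
import cv2, numpy as np
print(state(), env.grip_depth)
for n in("scene","top"):
    p,d=imaging.grab_frame(n); cv2.imwrite(f"pics/{n}0.png",p[:,:,::-1]); np.save(f"pics/{n}0d.npy",d); np.save(f"pics/{n}0p.npy",p)
    print(imaging.camera_info(n))
E
```

```text
pics
{'time_s': 0.0, 'qpos': array([-6.68078176e+01,  1.83499009e+01,  8.97073048e+01, -1.68605961e-03,
        7.20427058e+01, -1.14460258e+00]), 'qvel': array([ 0.06450991, -0.02884808, -0.16485185,  0.13849491,  0.01835896,
        0.02290417]), 'effort': array([-2.47981377e-03, -4.12464809e+01, -2.31975585e+01,  7.25321355e-02,
        4.56847355e-02, -1.60244390e-04]), 'ee_pos': array([ 236.76048772, -523.43427289,  213.13163096]), 'ee_rot': array([-9.00999235e+01,  3.93108535e-04, -1.55662694e+02]), 'force': array([ 0.04408435, -0.2682227 ,  0.35202417]), 'torque': array([ 0.00478201, -0.00595687,  0.01604436]), 'gripper_width': 91.23268518476124} 18.8
{'fx': 475.2920362837741, 'fy': 475.2920362837741, 'cx': 323.1697604143728, 'cy': 198.02350746078824, 'R': array([[-0.66854739, -0.74366496,  0.00261062],
       [-0.35526558,  0.3162923 , -0.87962807],
       [ 0.65332286, -0.58900051, -0.47565496]]), 't': array([330.10154236, 299.50456023, 692.71801013])}
{'fx': 465.1204780061163, 'fy': 465.1204780061163, 'cx': 315.51255594796856, 'cy': 196.29000868263782, 'R': array([[-0.02865357, -0.99958861,  0.00125984],
       [-0.97444046,  0.0276517 , -0.22293758],
       [ 0.22281103, -0.0076156 , -0.97483191]]), 't': array([ -22.24845651,  548.10360615, 1033.50531779])}
```

View pics/scene0.png

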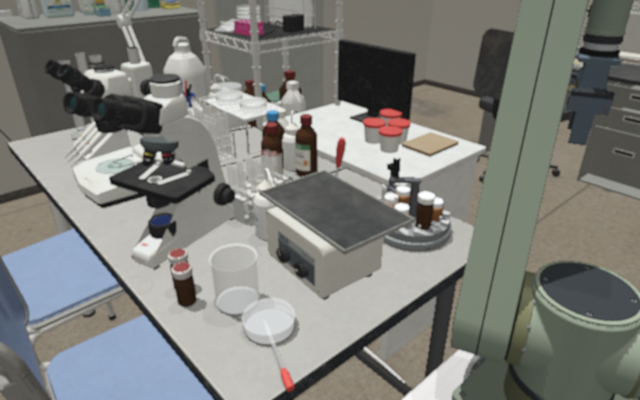

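View pics/top0.png

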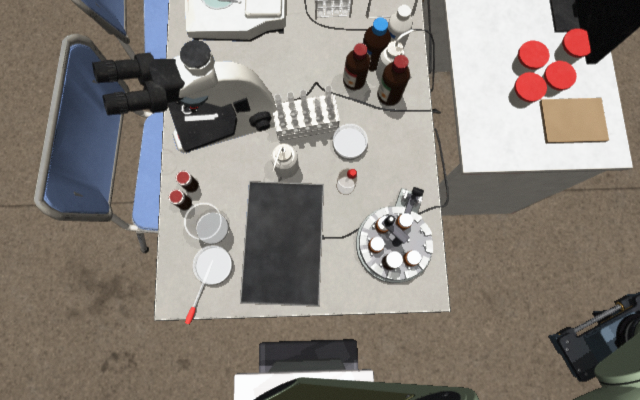

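The top view shows the wheel at about (396,243), the pawl bracket at (410,200) and the jars on the wheel. I'll zoom in on both views.

```bash
python3 - <<'E'
import cv2
a=cv2.imread("pics/top0.png")[175:290,340:450]; cv2.imwrite("pics/top0z.png",cv2.resize(a,None,fx=5,fy=5,interpolation=cv2.INTER_CUBIC))
a=cv2.imread("pics/scene0.png")[150:250,370:460]; cv2.imwrite("pics/scene0z.png",cv2.resize(a,None,fx=6,fy=6,interpolation=cv2.INTER_CUBIC))
E
```

```text
(no output)
```

View pics/top0z.png

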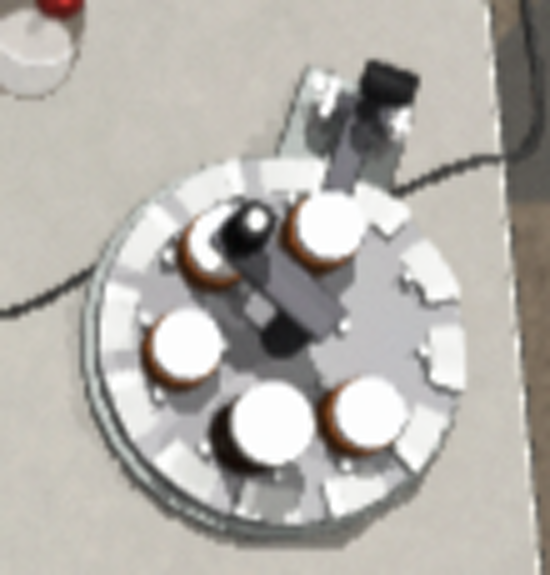

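View pics/scene0z.png

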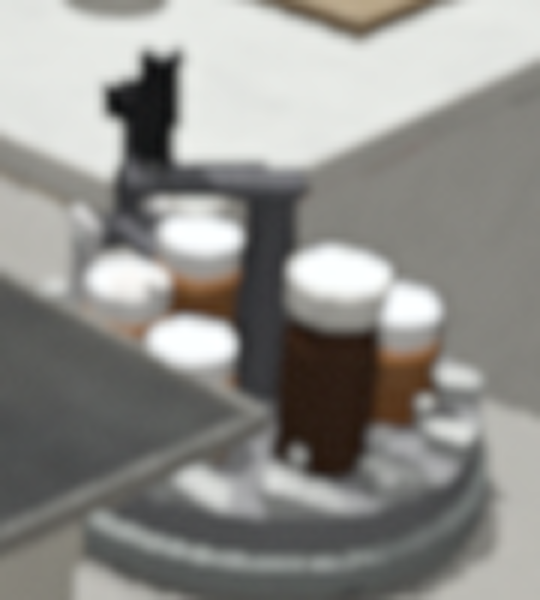

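The zoom shows the jar opposite the pawl: vial_c, vial, vial, jar going CCW from the pawl, so 180°. The crank handle is at zoomed (255,220), the roller at (390,82) and the jar cap at (271,423). Now I'll measure these points.

```bash
cat > h.py <<'E'
import numpy as np, cv2
from workcell import imaging
def ray(n,u,v):
    c=imaging.camera_info(n); R,t=c['R'],c['t']
    d=R.T@np.array([(u-c['cx'])/c['fx'],(v-c['cy'])/c['fy'],1]); return -R.T@t,d
def onz(n,u,v,z):
    o,d=ray(n,u,v); return o+d*(z-o[2])/d[2]
def proj(n,X):
    c=imaging.camera_info(n); p=c['R']@np.array(X,float)+c['t']; return c['fx']*p[0]/p[2]+c['cx'],c['fy']*p[1]/p[2]+c['cy']
E
python3 - <<'E'
from h import *
from scipy.optimize import least_squares
p=np.load("pics/top0p.npy"); d=np.load("pics/top0d.npy")
Z=lambda u,v:(u/5-.4+340,v/5-.4+175)
pts={'vc':(326,228,83),'vl':(183,346,83),'jar':(271,423,117),'vr':(366,413,83),'roller':(388,84,120),'handle':(257,220,180)}
W={}
for k,(u,v,z) in pts.items():
    W[k]=onz('top',*Z(u,v),z)[:2]
    uu,vv=Z(u,v);o,dd=ray('top',uu,vv); dep=d[int(round(vv)),int(round(uu))]
    print(k,np.round(W[k],1),'depthpt',np.round(o+dd*dep,1))
P=np.array([W[k] for k in('vc','vl','jar','vr')])
s=least_squares(lambda q:np.hypot(*(P-q[:2]).T)-50,P.mean(0)); c=s.x; print('axis from caps',c,s.fun)
# depth cloud: tall wheel rim/base
hsv=cv2.cvtColor(p,cv2.COLOR_RGB2HSV)
ys,xs=np.mgrid[175:290,340:450]; C=imaging.camera_info('top')
D=d[175:290,340:450]; cam=np.stack([(xs-C['cx'])/C['fx']*D,(ys-C['cy'])/C['fy']*D,D],-1); X=(cam-C['t'])@C['R']
m=(X[...,2]>28)&(X[...,2]<56)&(np.hypot(X[...,0]-c[0],X[...,1]-c[1])<95)
Q=X[m][:,:2].astype(np.float32); hull=cv2.convexHull(Q); print('wheel circle',cv2.minEnclosingCircle(Q), cv2.fitEllipse(hull))
for k in W: v=W[k]-c; print(k,np.hypot(*v),np.degrees(np.arctan2(v[1],v[0])))
for lo,hi in((105,130),(130,175),(175,190)):
    m=(X[...,2]>lo)&(X[...,2]<hi); print(lo,hi,m.sum(),X[m].mean(0))
E
```

```text
vc [ 480.7 -239.8] depthpt [ 480.9 -240.1   81.5]
vl [ 428.6 -171.4] depthpt [ 428.5 -171.3   83.8]
jar [ 390.1 -203. ] depthpt [ 389.9 -202.8  118.4]
vr [ 396.2 -251.7] depthpt [ 396.2 -251.7   83. ]
roller [ 538.7 -264.7] depthpt [ 538.2 -264.2  122.3]
handle [ 468.4 -192. ] depthpt [ 468.  -191.5  182.4]
axis from caps [ 435.58012097 -220.90184523] [-1.09755201 -0.03015423 -1.08129008 -0.00229268]
wheel circle ((435.70062255859375, -222.82351684570312), 86.27423858642578) ((435.6507263183594, -222.75921630859375), (171.31895446777344, 171.5826873779297), 179.4290771484375)
vc 48.902447986677814 -22.72398614834475
vl 49.969845767661056 98.00255368565114
jar 48.91870991515132 158.5436651041475
vr 49.99770732130038 -141.9517758775301
roller 112.0547930622408 -23.009232169416357
handle 43.767068501402406 41.407457259281415
105 130 352 [ 434.51231925 -217.24021476  118.5409844 ]
130 175 238 [ 448.95734857 -207.84687044  136.50433238]
175 190 58 [ 467.5849209  -190.84793637  180.08071214]
```

```bash
cat > go.py <<'E'
import sys,numpy as np
from scipy.spatial.transform import Rotation as Ro
from workcell import state
s=state(); R=Ro.from_euler('xyz',s['ee_rot'],degrees=True)
print('t',round(s['time_s'],2),'pos',np.round(s['ee_pos'],1),'rot',np.round(s['ee_rot'],1),'F',np.round(s['force'],1),'w',round(s['gripper_width'],1),'q6',round(s['qpos'][5],1))
if len(sys.argv)>3:
    x=np.array(list(map(float,sys.argv[1:4]))); print('dpos cm',np.round(R.inv().apply(x-s['ee_pos'])/10,2))
    if len(sys.argv)>4:
        T=Ro.from_euler('xyz',[-90,0,float(sys.argv[4])],degrees=True); print('twist',np.round((R.inv()*T).as_rotvec(degrees=True),1))
E
python3 go.py 539 -264.7 200 157.5
```

```text
t 0.1 pos [ 236.8 -523.5  213.2] rot [ -90.1    0.  -155.7] F [0.3 0.7 0.1] w 91.3 q6 -1.1
dpos cm [-38.2    1.34 -11.12]
twist [ 0.1 46.8  0. ]
```

```bash
python3 -m pendant '[{"delta_pos":[-4,0,-1.2],"twist":[0,6,0],"grip":60},{"delta_pos":[-8,0,-2.4],"twist":[0,12,0],"grip":60},{"delta_pos":[-12,0,-3.6],"twist":[0,18,0],"grip":60},{"delta_pos":[-16,0,-4.7],"twist":[0,24,0],"grip":60},{"delta_pos":[-20,0,-5.9],"twist":[0,30,0],"grip":60}]' 8; python3 go.py 539 -264.7 200 157.5
```

```text
time_s: 0.6
ee_pos: [395.8, -386.4, 213.6]
ee_rot: [-90.0, -0.0, 174.1]
force: [0.3, -0.3, -0.4]
gripper_width: 55.9
t 0.6 pos [ 395.8 -386.4  213.6] rot [-90.   -0.  174.1] F [ 0.3 -0.3 -0.4] w 55.9 q6 50.4
dpos cm [-12.99   1.36 -13.58]
twist [ 0.  16.6  0. ]
```

```bash
python3 -m pendant '[{"delta_pos":[-4,0,-4],"twist":[0,5,0],"grip":60},{"delta_pos":[-8,0.5,-8],"twist":[0,10,0],"grip":60},{"delta_pos":[-11,1,-11.5],"twist":[0,15,0],"grip":60},{"delta_pos":[-12.6,1.3,-13.2],"twist":[0,16.6,0],"grip":60},{"delta_pos":[-13,1.36,-13.6],"twist":[0,16.6,0],"grip":60}]' 8; python3 go.py 539 -264.7 102 157.5
python3 - <<'E'
from h import *
for n in("scene","top"):
    p,d=imaging.grab_frame(n); 
    a=p[150:280,330:450] if n=='top' else p[120:250,370:480]
    cv2.imwrite(f"pics/{n}1z.png",cv2.resize(a[:,:,::-1],None,fx=5,fy=5,interpolation=cv2.INTER_CUBIC)[:590])
E
```

```text
time_s: 1.1
ee_pos: [539.7, -262.2, 199.0]
ee_rot: [-90.1, -0.1, 158.0]
force: [0.1, 0.8, -0.0]
gripper_width: 54.8
t 1.1 pos [ 539.7 -262.2  199. ] rot [-9.01e+01 -1.00e-01  1.58e+02] F [ 0.1  0.8 -0. ] w 54.8 q6 85.0
dpos cm [-0.05  9.7   0.27]
twist [0.1 0.5 0.1]
```

View pics/scene1z.png

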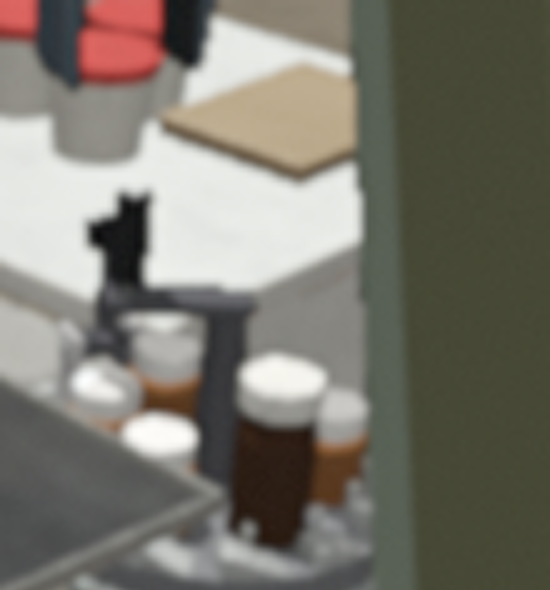

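View pics/top1z.png

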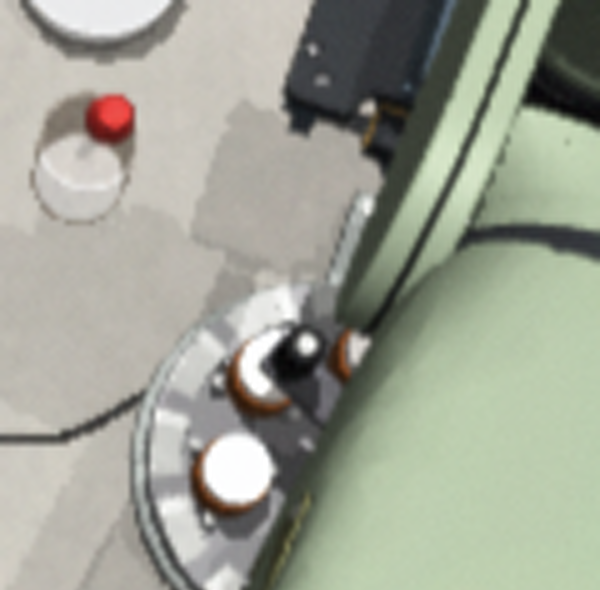

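The arm hides the roller from the top camera. The scene view shows the handle at zoomed (130,240) and the wheel undisturbed. I'll go down.

```bash
python3 -c "
from h import *
print(proj('scene',[539,-264.7,114]),proj('scene',[468.5,-191.6,180]))"
python3 -m pendant '[{"delta_pos":[-0.05,2,0.2],"twist":[0,0.5,0],"grip":60},{"delta_pos":[-0.05,4.5,0.25],"twist":[0,0.5,0],"grip":60},{"delta_pos":[-0.05,7,0.25],"twist":[0,0.5,0],"grip":60},{"delta_pos":[-0.05,9,0.25],"twist":[0,0.5,0],"grip":60},{"delta_pos":[-0.05,9.7,0.25],"twist":[0,0.5,0],"grip":60}]' 8; python3 go.py 539 -264.7 102 157.5
```

```text
(np.float64(392.3571897246113), np.float64(166.52492213453644)) (np.float64(397.2142629576642), np.float64(158.24483192555473))
time_s: 1.7
ee_pos: [534.6, -268.5, 101.4]
ee_rot: [-90.0, -0.2, 157.1]
force: [-0.7, 1.1, 0.9]
gripper_width: 54.7
t 1.7 pos [ 534.6 -268.5  101.4] rot [-90.   -0.2 157.1] F [-0.7  1.1  0.9] w 54.7 q6 85.1
dpos cm [-0.26 -0.06 -0.52]
twist [-0.  -0.4  0.2]
```

```bash
python3 -m pendant '[{"delta_pos":[0,0,0],"twist":[0,0,0],"grip":60},{"delta_pos":[0,0,0],"twist":[0,0,0],"grip":60},{"delta_pos":[0,0,0],"twist":[0,0,0],"grip":60},{"delta_pos":[0,0,0],"twist":[0,0,0],"grip":60},{"delta_pos":[0,0,0],"twist":[0,0,0],"grip":60}]' ; python3 go.py 539 -264.7 102 157.5
```

```text
time_s: 2.2
ee_pos: [537.5, -267.9, 104.1]
ee_rot: [-90.0, 0.1, 157.2]
force: [-0.4, 0.5, 0.2]
gripper_width: 54.9
t 2.2 pos [ 537.5 -267.9  104.1] rot [-9.000e+01  1.000e-01  1.572e+02] F [-0.4  0.5  0.2] w 54.9 q6 85.2
dpos cm [-0.01  0.21 -0.35]
twist [-0.  -0.3 -0.1]
```

```bash
python3 -m pendant '[{"delta_pos":[0,0.2,-0.35],"twist":[0,0,0],"grip":60},{"delta_pos":[0,0.2,-0.35],"twist":[0,0,0],"grip":60},{"delta_pos":[0,0.2,-0.35],"twist":[0,0,0],"grip":60},{"delta_pos":[0,0.2,-0.35],"twist":[0,0,0],"grip":40},{"delta_pos":[0,0.2,-0.35],"twist":[0,0,0],"grip":30}]' 6; python3 go.py 539 -264.7 102 157.5
```

```text
time_s: 2.7
ee_pos: [538.6, -264.5, 101.3]
ee_rot: [-90.0, 0.0, 157.2]
force: [-0.3, 0.5, -0.4]
gripper_width: 41.4
t 2.7 pos [ 538.6 -264.5  101.3] rot [-90.    0.  157.2] F [-0.3  0.5 -0.4] w 41.4 q6 85.5
dpos cm [-0.05 -0.07  0.  ]
twist [-0.  -0.3 -0. ]
```

```bash
python3 -m pendant '[{"delta_pos":[0,0,0],"twist":[0,0,0],"grip":20},{"delta_pos":[0,0,0],"twist":[0,0,0],"grip":10},{"delta_pos":[0,0,0],"twist":[0,0,0],"grip":10},{"delta_pos":[0,0,0],"twist":[0,0,0],"grip":10},{"delta_pos":[0,0,0],"twist":[0,0,0],"grip":10}]' 6; python3 go.py 539 -264.7 102 157.5
```

```text
time_s: 3.2
ee_pos: [537.9, -266.1, 101.4]
ee_rot: [-89.8, 0.0, 157.3]
force: [-2.1, -4.7, 0.5]
gripper_width: 23.9
t 3.2 pos [ 537.9 -266.1  101.4] rot [-89.8   0.  157.3] F [-2.1 -4.7  0.5] w 23.9 q6 85.5
dpos cm [-0.05 -0.06 -0.17]
twist [-0.2 -0.2 -0. ]
```

```bash
python3 -m pendant '[{"delta_pos":[-0.6,0.03,0],"twist":[0,0,0],"grip":10},{"delta_pos":[-1.19,0.12,0],"twist":[0,0,0],"grip":10},{"delta_pos":[-1.77,0.27,0],"twist":[0,0,0],"grip":10},{"delta_pos":[-2.34,0.47,0],"twist":[0,0,0],"grip":10},{"delta_pos":[-2.88,0.73,0],"twist":[0,0,0],"grip":10}]' ; python3 go.py 539 -264.7 102 157.5
```

```text
time_s: 3.7
ee_pos: [564.4, -277.1, 94.0]
ee_rot: [-89.8, -0.0, 157.3]
force: [-3.3, -4.7, -0.4]
gripper_width: 23.6
t 3.7 pos [ 564.4 -277.1   94. ] rot [-89.8  -0.  157.3] F [-3.3 -4.7 -0.4] w 23.6 q6 85.7
dpos cm [ 2.82 -0.8  -0.16]
twist [-0.2 -0.2  0. ]
```

```bash
python3 -m pendant '[{"delta_pos":[-0.75,0.49,0],"twist":[0,0,0],"grip":10},{"delta_pos":[-1.42,1.09,0],"twist":[0,0,0],"grip":10},{"delta_pos":[-1.82,1.54,0],"twist":[0,0,0],"grip":10},{"delta_pos":[-2.17,2.03,0],"twist":[0,0,0],"grip":10},{"delta_pos":[-2.41,2.44,0],"twist":[0,0,0],"grip":10}]' ; python3 go.py 539 -264.7 102 157.5
```

```text
time_s: 4.2
ee_pos: [587.4, -286.7, 69.6]
ee_rot: [-89.9, 0.1, 157.3]
force: [-2.8, -4.8, 0.7]
gripper_width: 24.1
t 4.2 pos [ 587.4 -286.7   69.6] rot [-8.990e+01  1.000e-01  1.573e+02] F [-2.8 -4.8  0.7] w 24.1 q6 85.9
dpos cm [ 5.31 -3.24 -0.15]
twist [-0.1 -0.2 -0.1]
```

```bash
python3 -m pendant '[{"delta_pos":[0,0,0],"twist":[0,0,0],"grip":10},{"delta_pos":[0,0,0],"twist":[0,0,0],"grip":25},{"delta_pos":[0,0,0],"twist":[0,0,0],"grip":45},{"delta_pos":[0,0,0],"twist":[0,0,0],"grip":50},{"delta_pos":[0,0,0],"twist":[0,0,0],"grip":50}]' ;python3 -m pendant '[{"delta_pos":[0,-1,0],"twist":[0,0,0],"grip":50},{"delta_pos":[0,-4,0],"twist":[0,0,0],"grip":50},{"delta_pos":[0,-8,0],"twist":[0,0,0],"grip":50},{"delta_pos":[0,-11,0],"twist":[0,0,0],"grip":50},{"delta_pos":[0,-13,0],"twist":[0,0,0],"grip":50}]'; python3 go.py 468.4 -192 200 134
```

```text
time_s: 4.7
ee_pos: [587.4, -284.5, 69.6]
ee_rot: [-90.0, -0.0, 157.2]
force: [-0.5, -0.1, 0.9]
gripper_width: 44.6
time_s: 5.2
ee_pos: [588.3, -285.1, 203.6]
ee_rot: [-90.0, 0.3, 157.3]
force: [0.9, -0.7, 0.6]
gripper_width: 45.4
t 5.2 pos [ 588.3 -285.1  203.6] rot [-90.    0.3 157.3] F [ 0.9 -0.7  0.6] w 45.4 q6 85.9
dpos cm [14.66  0.29 -3.95]
twist [ 0.1 23.3 -0.3]
```

```bash
python3 -m pendant '[{"delta_pos":[4,0,-1],"twist":[0,0,0],"grip":60},{"delta_pos":[8,0,-2.1],"twist":[0,0,0],"grip":60},{"delta_pos":[12,0,-3.2],"twist":[0,0,0],"grip":60},{"delta_pos":[14.2,0.1,-3.85],"twist":[0,0,0],"grip":60},{"delta_pos":[14.66,0.1,-3.95],"twist":[0,0,0],"grip":60}]'
python3 - <<'E'
from h import *
for n in("scene","top"):
    p,d=imaging.grab_frame(n); 
    a=p[150:270,330:450] if n=='top' else p[120:240,370:480]
    cv2.imwrite(f"pics/{n}2z.png",cv2.resize(a[:,:,::-1],None,fx=4.5,fy=4.5,interpolation=cv2.INTER_CUBIC))
E
python3 go.py 468.4 -192 143 157.3
```

```text
time_s: 5.7
ee_pos: [465.5, -190.1, 199.8]
ee_rot: [-90.0, 0.0, 157.3]
force: [-0.3, -0.7, -0.1]
gripper_width: 54.5
t 5.8 pos [ 467.7 -191.7  199.7] rot [-9.000e+01  1.000e-01  1.573e+02] F [ 0.8  0.2 -0.5] w 54.6 q6 89.1
dpos cm [-0.06  5.67 -0.  ]
twist [-0.  -0.  -0.1]
```

View pics/scene2z.png

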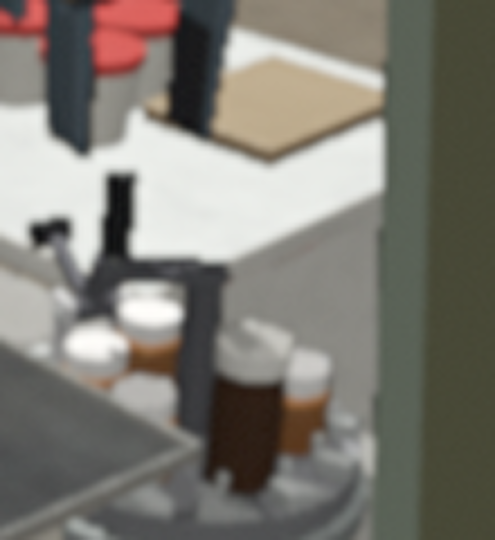

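View pics/top2z.png

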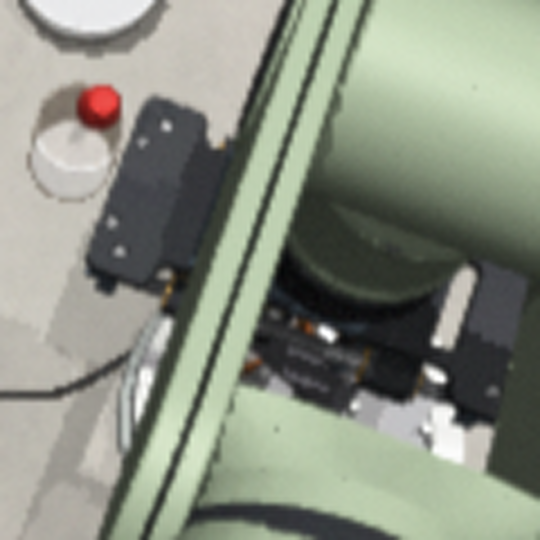

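The scene view shows the pawl leaning back (roller at about zoomed (50,230)) and the handle at (118,215), between the fingers (75 and 195). I'll descend and grip.

```bash
python3 -m pendant '[{"delta_pos":[-0.06,1.5,0],"twist":[0,0,0],"grip":60},{"delta_pos":[-0.06,3,0],"twist":[0,0,0],"grip":60},{"delta_pos":[-0.06,4.5,0],"twist":[0,0,0],"grip":60},{"delta_pos":[-0.06,5.5,0],"twist":[0,0,0],"grip":60},{"delta_pos":[-0.06,5.8,0],"twist":[0,0,0],"grip":50}]'
python3 -m pendant '[{"delta_pos":[0,0,0],"twist":[0,0,0],"grip":40},{"delta_pos":[0,0,0],"twist":[0,0,0],"grip":30},{"delta_pos":[0,0,0],"twist":[0,0,0],"grip":20},{"delta_pos":[0,0,0],"twist":[0,0,0],"grip":10},{"delta_pos":[0,0,0],"twist":[0,0,0],"grip":10}]' 20
python3 go.py 468.4 -192 143 157.3
```

```text
time_s: 6.3
ee_pos: [468.3, -192.4, 139.6]
ee_rot: [-90.0, -0.1, 157.2]
force: [0.0, 0.5, 0.1]
gripper_width: 49.3
time_s: 6.8
ee_pos: [468.1, -192.5, 141.2]
ee_rot: [-90.0, 0.1, 157.3]
force: [-1.1, -1.1, 1.1]
gripper_width: 17.5
t 6.8 pos [ 468.1 -192.5  141.2] rot [-9.000e+01  1.000e-01  1.573e+02] F [-1.1 -1.1  1.1] w 17.5 q6 89.1
dpos cm [-0.   -0.18 -0.06]
twist [-0.  -0.  -0.1]
```

```bash
cat > arc.py <<'E'
# arc.py cx cy phi-list : deltas (cm, tool frame) along r=45 circle from state's pos radius-corrected
import sys,numpy as np
from scipy.spatial.transform import Rotation as Ro
from workcell import state
s=state(); R=Ro.from_euler('xyz',s['ee_rot'],degrees=True); p=s['ee_pos']
c=np.array([float(sys.argv[1]),float(sys.argv[2])]); v=p[:2]-c
phi0=np.degrees(np.arctan2(v[1],v[0])); print('phi',round(phi0,2),'r',round(np.hypot(*v),2),'F',np.round(s['force'],1),'w',round(s['gripper_width'],1))
f=np.radians(phi0); print('F radial',round(s['force'][:2]@[np.cos(f),np.sin(f)],1),'F cw',round(s['force'][:2]@[np.sin(f),-np.cos(f)],1))
for a in sys.argv[3:]:
    f=np.radians(phi0-float(a)); t=np.array([*(c+45*np.array([np.cos(f),np.sin(f)])),p[2]])
    print(a,np.round(R.inv().apply(t-p)/10,2))
E
python3 arc.py 434.8 -222.8 2 6 11 17 23
```

```text
phi 42.25 r 45.05 F [-1.1 -1.1  1.1] w 17.5
F radial -1.5 F cw 0.1
2 [-0.14  0.    0.07]
6 [-0.41  0.    0.23]
11 [-0.74  0.    0.44]
17 [-1.11  0.    0.74]
23 [-1.44  0.    1.07]
```

```bash
python3 -m pendant '[{"delta_pos":[-0.14,0,0.07],"twist":[0,0,0],"grip":10},{"delta_pos":[-0.41,0,0.23],"twist":[0,0,0],"grip":10},{"delta_pos":[-0.74,0,0.44],"twist":[0,0,0],"grip":10},{"delta_pos":[-1.11,0,0.74],"twist":[0,0,0],"grip":10},{"delta_pos":[-1.44,0,1.07],"twist":[0,0,0],"grip":10}]'; python3 arc.py 434.8 -222.8 7 14 21 28 35
```

```text
time_s: 7.3
ee_pos: [477.8, -207.3, 141.2]
ee_rot: [-90.1, 0.1, 157.2]
force: [-0.7, 2.2, 5.0]
gripper_width: 17.8
phi 19.8 r 45.75 F [-0.7  2.2  5. ] w 17.8
F radial 0.1 F cw -2.3
7 [-0.29 -0.    0.48]
14 [-0.58 -0.    0.94]
21 [-0.82 -0.    1.44]
28 [-0.99 -0.    1.96]
35 [-1.09 -0.    2.5 ]
```

```bash
python3 -m pendant '[{"delta_pos":[-0.29,0,0.48],"twist":[0,0,0],"grip":10},{"delta_pos":[-0.58,0,0.94],"twist":[0,0,0],"grip":10},{"delta_pos":[-0.82,0,1.44],"twist":[0,0,0],"grip":10},{"delta_pos":[-0.99,0,1.96],"twist":[0,0,0],"grip":10},{"delta_pos":[-1.09,0,2.5],"twist":[0,0,0],"grip":10}]'; python3 arc.py 434.8 -222.8 7 14 21 28 35
```

```text
time_s: 7.8
ee_pos: [479.6, -235.7, 141.2]
ee_rot: [-90.0, 0.3, 157.2]
force: [5.0, 1.4, 2.9]
gripper_width: 17.5
phi -16.13 r 46.6 F [5.  1.4 2.9] w 17.5
F radial 4.4 F cw -2.7
7 [ 0.13 -0.    0.57]
14 [ 0.17 -0.    1.12]
21 [ 0.27 -0.    1.65]
28 [ 0.44 -0.    2.18]
35 [ 0.67 -0.    2.68]
```

```bash
python3 arc.py 435.8 -222.5 7 14 21 28 35
```

```text
phi -16.84 r 45.73 F [5.  1.4 2.9] w 17.5
F radial 4.4 F cw -2.8
7 [ 0.05 -0.    0.56]
14 [ 0.09 -0.    1.1 ]
21 [ 0.2  -0.    1.64]
28 [ 0.38 -0.    2.16]
35 [ 0.61 -0.    2.66]
```

```bash
python3 -m pendant '[{"delta_pos":[0.0,0,0.56],"twist":[0,0,0],"grip":10},{"delta_pos":[0.04,0,1.12],"twist":[0,0,0],"grip":10},{"delta_pos":[0.15,0,1.66],"twist":[0,0,0],"grip":10},{"delta_pos":[0.33,0,2.18],"twist":[0,0,0],"grip":10},{"delta_pos":[0.57,0,2.69],"twist":[0,0,0],"grip":10}]'; python3 arc.py 435.8 -222.5 7 14 21 28 35
```

```text
time_s: 8.3
ee_pos: [463.9, -259.5, 141.2]
ee_rot: [-89.9, 0.3, 157.2]
force: [5.0, -1.1, 2.2]
gripper_width: 17.5
phi -52.74 r 46.47 F [ 5.  -1.1  2.2] w 17.5
F radial 3.9 F cw -3.3
7 [ 0.43 -0.    0.39]
14 [ 0.79 -0.    0.8 ]
21 [ 1.19 -0.01  1.17]
28 [ 1.64 -0.01  1.49]
35 [ 2.12 -0.01  1.76]
```

```bash
python3 -c "
import numpy as np
from scipy.optimize import least_squares
P=np.array([(468.1,-192.5),(477.8,-207.3),(479.6,-235.7),(463.9,-259.5)])
s=least_squares(lambda q:np.hypot(*(P-q[:2]).T)-45,[435,-222]);print(s.x,s.fun)"; python3 arc.py 436.4 -223.6 7 14 21 28 35
```

```text
[ 436.08925509 -224.13629834] [ 0.00603473 -0.01947996  0.0211519  -0.01079099]
phi -52.5 r 45.23 F [ 5.  -1.1  2.2] w 17.5
F radial 3.9 F cw -3.3
7 [ 0.32 -0.    0.45]
14 [ 0.68 -0.    0.87]
21 [ 1.08 -0.    1.24]
28 [ 1.53 -0.01  1.56]
35 [ 2.01 -0.01  1.83]
```

```bash
python3 arc.py 436.1 -224.1 6 12 18 24 30
```

```text
phi -51.81 r 45.02 F [ 5.  -1.1  2.2] w 17.5
F radial 3.9 F cw -3.2
6 [ 0.25 -0.    0.4 ]
12 [ 0.54 -0.    0.77]
18 [ 0.87 -0.    1.11]
24 [ 1.23 -0.01  1.41]
30 [ 1.62 -0.01  1.67]
```

```bash
python3 -m pendant '[{"delta_pos":[0.23,0,0.42],"twist":[0,0,0],"grip":10},{"delta_pos":[0.51,0,0.81],"twist":[0,0,0],"grip":10},{"delta_pos":[0.84,0,1.15],"twist":[0,0,0],"grip":10},{"delta_pos":[1.2,0,1.45],"twist":[0,0,0],"grip":10},{"delta_pos":[1.6,0,1.72],"twist":[0,0,0],"grip":10}]'; python3 arc.py 436.1 -224.1 6 12 18 24 30
```

```text
time_s: 8.8
ee_pos: [441.1, -268.8, 141.2]
ee_rot: [-89.9, 0.2, 157.3]
force: [2.8, -4.4, 4.0]
gripper_width: 17.3
phi -83.66 r 44.99 F [ 2.8 -4.4  4. ] w 17.3
F radial 4.6 F cw -2.3
6 [ 0.42 -0.    0.21]
12 [ 0.86 -0.    0.37]
18 [ 1.32 -0.    0.48]
24 [ 1.79 -0.    0.55]
30 [ 2.26 -0.01  0.57]
```

```bash
python3 -m pendant '[{"delta_pos":[0.4,0,0.25],"twist":[0,0,0],"grip":10},{"delta_pos":[0.84,0,0.42],"twist":[0,0,0],"grip":10},{"delta_pos":[1.3,0,0.53],"twist":[0,0,0],"grip":10},{"delta_pos":[1.78,0,0.6],"twist":[0,0,0],"grip":10},{"delta_pos":[2.25,0,0.63],"twist":[0,0,0],"grip":10}]'; python3 arc.py 436.1 -224.1 3 5 7 9 10 11 12
```

```text
time_s: 9.3
ee_pos: [416.9, -264.8, 141.2]
ee_rot: [-89.9, 0.1, 157.2]
force: [1.1, -2.7, 6.1]
gripper_width: 17.6
phi -115.29 r 45.04 F [ 1.1 -2.7  6.1] w 17.6
F radial 2.0 F cw -2.1
3 [ 0.23 -0.   -0.02]
5 [ 0.39 -0.   -0.04]
7 [ 0.55 -0.   -0.06]
9 [ 0.7  -0.   -0.09]
10 [ 0.78 -0.   -0.11]
11 [ 0.85 -0.   -0.12]
12 [ 0.93 -0.   -0.14]
```

```bash
python3 -m pendant '[{"delta_pos":[0.3,0,-0.02],"twist":[0,0,0],"grip":10},{"delta_pos":[0.55,0,-0.06],"twist":[0,0,0],"grip":10},{"delta_pos":[0.78,0,-0.11],"twist":[0,0,0],"grip":10},{"delta_pos":[0.78,0,-0.11],"twist":[0,0,0],"grip":10},{"delta_pos":[0.78,0,-0.11],"twist":[0,0,0],"grip":10}]'; python3 arc.py 436.1 -224.1 1 2 3 4
```

```text
time_s: 9.8
ee_pos: [409.3, -260.3, 141.2]
ee_rot: [-89.9, -0.1, 157.3]
force: [-1.5, -2.2, 7.5]
gripper_width: 17.6
phi -126.59 r 45.03 F [-1.5 -2.2  7.5] w 17.6
F radial 2.7 F cw -0.1
1 [ 0.08  0.   -0.02]
2 [ 0.15  0.   -0.04]
3 [ 0.23  0.   -0.06]
4 [ 0.3   0.   -0.09]
```

```bash
python3 -m pendant '[{"delta_pos":[0,0,0],"twist":[0,0,0],"grip":20},{"delta_pos":[0,0,0],"twist":[0,0,0],"grip":35},{"delta_pos":[0,0,0],"twist":[0,0,0],"grip":50},{"delta_pos":[0,0,0],"twist":[0,0,0],"grip":50},{"delta_pos":[0,-0.5,0],"twist":[0,0,0],"grip":50}]'
python3 -m pendant '[{"delta_pos":[0,-1,0],"twist":[0,0,0],"grip":50},{"delta_pos":[0,-3,0],"twist":[0,0,0],"grip":50},{"delta_pos":[0,-5,0],"twist":[0,0,0],"grip":50},{"delta_pos":[0,-6.5,0],"twist":[0,0,0],"grip":50},{"delta_pos":[0,-7,0],"twist":[0,0,0],"grip":50}]'
python3 - <<'E'
from h import *
for n in("scene","top"):
    p,d=imaging.grab_frame(n); np.save(f"pics/{n}3p.npy",p)
    a=p[160:290,330:460] if n=='top' else p[120:240,370:480]
    cv2.imwrite(f"pics/{n}3z.png",cv2.resize(a[:,:,::-1],None,fx=4.5,fy=4.5,interpolation=cv2.INTER_CUBIC))
E
python3 go.py 590 -288 211 157.3
```

```text
time_s: 10.3
ee_pos: [409.6, -259.4, 144.9]
ee_rot: [-90.0, -0.2, 157.2]
force: [-1.3, -0.3, 0.2]
gripper_width: 45.0
time_s: 10.8
ee_pos: [411.4, -260.6, 218.1]
ee_rot: [-90.0, 0.2, 157.2]
force: [0.2, 0.0, 0.4]
gripper_width: 46.1
t 10.9 pos [ 410.9 -260.3  216.7] rot [-9.000e+01  1.000e-01  1.572e+02] F [ 0.1 -0.1 -0.4] w 45.8 q6 79.0
dpos cm [-17.59   0.6   -4.37]
twist [-0.  -0.1 -0.1]
```

View pics/scene3z.png

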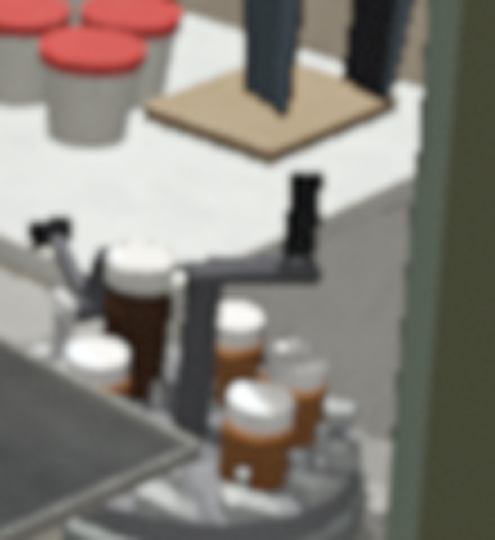

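View pics/top3z.png

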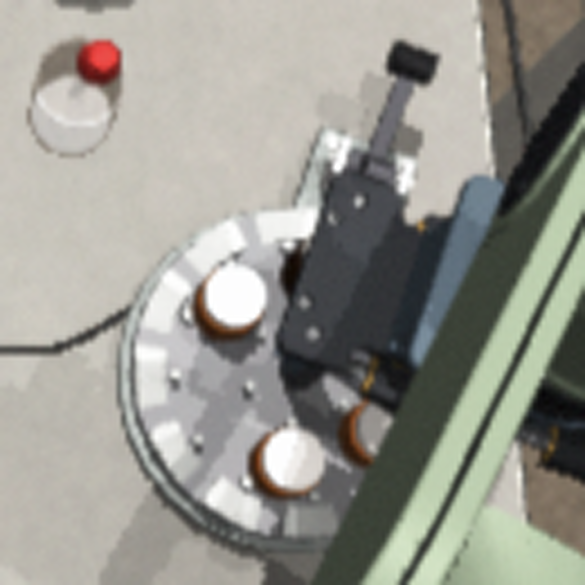

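The jar is now next to the pawl. The roller is laid back at zoomed (412,62), and vial caps show at (236,297) and (290,460). I'll check the wheel angle and the roller position.

```bash
python3 - <<'E'
from h import *
Z=lambda u,v:(u/4.5-.4+330,v/4.5-.4+160)
print('roller',onz('top',*Z(412,58),84))
c=np.array([435.6,-221.9])
for u,v in((236,296),(290,461)):
    w=onz('top',*Z(u,v),83)[:2]-c; print(np.hypot(*w),np.degrees(np.arctan2(w[1],w[0]))+22.5)
E
```

```text
roller [ 592.16796    -285.83199672   84.        ]
49.0607439738166 67.60288436194061
50.649511299818265 187.69776488031917
```

```bash
python3 -m pendant '[{"delta_pos":[-4,0,-1],"twist":[0,0,0],"grip":50},{"delta_pos":[-8.5,0,-2.1],"twist":[0,0,0],"grip":50},{"delta_pos":[-13,0,-3.2],"twist":[0,0,0],"grip":50},{"delta_pos":[-16.5,0.3,-4.1],"twist":[0,0,0],"grip":50},{"delta_pos":[-17.7,0.6,-4.4],"twist":[0,0,0],"grip":50}]'
python3 -m pendant '[{"delta_pos":[0,0,0],"twist":[0,0,0],"grip":50},{"delta_pos":[0,0.5,0],"twist":[0,0,0],"grip":50},{"delta_pos":[0,2,0],"twist":[0,0,0],"grip":50},{"delta_pos":[0,4,0],"twist":[0,0,0],"grip":50},{"delta_pos":[0,6,0],"twist":[0,0,0],"grip":50}]'
python3 go.py 591.2 -288.3 65 157.3
```

```text
time_s: 11.4
ee_pos: [593.2, -287.9, 207.4]
ee_rot: [-90.0, -0.1, 157.3]
force: [-0.8, -0.1, -0.0]
gripper_width: 45.5
time_s: 11.9
ee_pos: [588.8, -287.9, 149.8]
ee_rot: [-90.0, 0.0, 157.2]
force: [0.7, -0.9, 1.0]
gripper_width: 45.7
t 11.9 pos [ 588.8 -287.9  149.8] rot [-90.    0.  157.2] F [ 0.7 -0.9  1. ] w 45.7 q6 85.8
dpos cm [-0.24  8.48 -0.06]
twist [-0.  -0.1 -0. ]
```

```bash
python3 -m pendant '[{"delta_pos":[-0.15,2,0],"twist":[0,0,0],"grip":50},{"delta_pos":[-0.15,4.5,0],"twist":[0,0,0],"grip":50},{"delta_pos":[-0.15,6.5,0],"twist":[0,0,0],"grip":50},{"delta_pos":[-0.15,8,0],"twist":[0,0,0],"grip":50},{"delta_pos":[-0.15,8.4,0],"twist":[0,0,0],"grip":50}]'
python3 -m pendant '[{"delta_pos":[0,0,0],"twist":[0,0,0],"grip":50},{"delta_pos":[0,0,0],"twist":[0,0,0],"grip":50},{"delta_pos":[0,0,0],"twist":[0,0,0],"grip":40},{"delta_pos":[0,0,0],"twist":[0,0,0],"grip":35},{"delta_pos":[0,0,0],"twist":[0,0,0],"grip":32}]'
python3 go.py 591.2 -288.3 65 157.3
```

```text
time_s: 12.4
ee_pos: [589.2, -287.9, 64.3]
ee_rot: [-90.0, -0.2, 157.2]
force: [-0.7, -0.1, -0.3]
gripper_width: 45.6
time_s: 12.9
ee_pos: [592.3, -288.7, 66.2]
ee_rot: [-90.0, 0.1, 157.2]
force: [0.5, 0.5, 0.7]
gripper_width: 29.9
t 12.9 pos [ 592.3 -288.7   66.2] rot [-9.000e+01  1.000e-01  1.572e+02] F [0.5 0.5 0.7] w 29.9 q6 85.8
dpos cm [0.12 0.12 0.01]
twist [-0.  -0.1 -0.1]
```

```bash
python3 -m pendant '[{"delta_pos":[0,0,0],"twist":[0,0,0],"grip":20},{"delta_pos":[0,0,0],"twist":[0,0,0],"grip":10},{"delta_pos":[0,0,0],"twist":[0,0,0],"grip":10},{"delta_pos":[0,0,0],"twist":[0,0,0],"grip":10},{"delta_pos":[0,0,0],"twist":[0,0,0],"grip":10}]' 6
python3 -m pendant '[{"delta_pos":[0.54,-1.07,0],"twist":[0,0,0],"grip":10},{"delta_pos":[1.08,-1.79,0],"twist":[0,0,0],"grip":10},{"delta_pos":[1.72,-2.42,0],"twist":[0,0,0],"grip":10},{"delta_pos":[2.45,-2.95,0],"twist":[0,0,0],"grip":10},{"delta_pos":[2.98,-3.23,0],"twist":[0,0,0],"grip":10}]'
python3 go.py 591.2 -288.3 65 157.3
```

```text
time_s: 13.4
ee_pos: [592.2, -288.8, 65.9]
ee_rot: [-90.0, 0.0, 157.2]
force: [0.2, -0.9, 1.9]
gripper_width: 23.7
time_s: 13.9
ee_pos: [564.0, -277.1, 98.9]
ee_rot: [-90.0, 0.1, 157.2]
force: [-0.2, -2.5, 0.2]
gripper_width: 23.6
t 13.9 pos [ 564.  -277.1   98.9] rot [-9.000e+01  1.000e-01  1.572e+02] F [-0.2 -2.5  0.2] w 23.6 q6 85.6
dpos cm [-2.94  3.4  -0.02]
twist [-0.  -0.1 -0.1]
```

```bash
python3 -m pendant '[{"delta_pos":[0.42,-0.18,0],"twist":[0,0,0],"grip":10},{"delta_pos":[0.84,-0.33,0],"twist":[0,0,0],"grip":10},{"delta_pos":[0.84,-0.33,0],"twist":[0,0,0],"grip":20},{"delta_pos":[0.84,-0.33,0],"twist":[0,0,0],"grip":40},{"delta_pos":[0.84,-0.33,0],"twist":[0,0,0],"grip":55}]' 6
python3 -m pendant '[{"delta_pos":[0,0,0],"twist":[0,0,0],"grip":55},{"delta_pos":[0,-2,0],"twist":[0,0,0],"grip":55},{"delta_pos":[0,-5,0],"twist":[0,0,0],"grip":55},{"delta_pos":[0,-8,0],"twist":[0,0,0],"grip":55},{"delta_pos":[0,-11,0],"twist":[0,0,0],"grip":55}]'
python3 go.py 409.3 -260.3 210 190
```

```text
time_s: 14.4
ee_pos: [556.6, -273.0, 100.7]
ee_rot: [-90.1, -0.1, 157.2]
force: [-0.0, -0.0, -0.2]
gripper_width: 37.2
time_s: 14.9
ee_pos: [556.7, -273.3, 211.8]
ee_rot: [-90.0, -0.1, 157.2]
force: [0.3, -0.1, 0.1]
gripper_width: 50.5
t 14.9 pos [ 556.7 -273.3  211.8] rot [-9.000e+01 -1.000e-01  1.572e+02] F [ 0.3 -0.1  0.1] w 50.5 q6 85.5
dpos cm [14.1  0.2  4.5]
twist [  0.1 -32.8   0.1]
```

```bash
python3 -m pendant '[{"delta_pos":[3,0,1],"twist":[0,0,0],"grip":55},{"delta_pos":[7,0,2.2],"twist":[0,0,0],"grip":55},{"delta_pos":[11,0,3.5],"twist":[0,0,0],"grip":55},{"delta_pos":[13.6,0.1,4.3],"twist":[0,0,0],"grip":55},{"delta_pos":[14.1,0.2,4.5],"twist":[0,0,0],"grip":55}]'
python3 - <<'E'
from h import *
for n in("scene","top"):
    p,d=imaging.grab_frame(n)
    a=p[160:290,330:460] if n=='top' else p[120:240,370:480]
    cv2.imwrite(f"pics/{n}4z.png",cv2.resize(a[:,:,::-1],None,fx=4.5,fy=4.5,interpolation=cv2.INTER_CUBIC))
E
python3 go.py 409.3 -260.3 141 157.3
```

```text
time_s: 15.4
ee_pos: [406.7, -259.8, 209.2]
ee_rot: [-90.0, -0.1, 157.2]
force: [0.8, 0.0, -0.8]
gripper_width: 50.4
t 15.5 pos [ 409.4 -260.7  209.4] rot [-90.    0.  157.2] F [ 0.3 -0.7  0.3] w 50.4 q6 78.9
dpos cm [ 0.03  6.84 -0.03]
twist [ 0.  -0.1 -0. ]
```

View pics/scene4z.png

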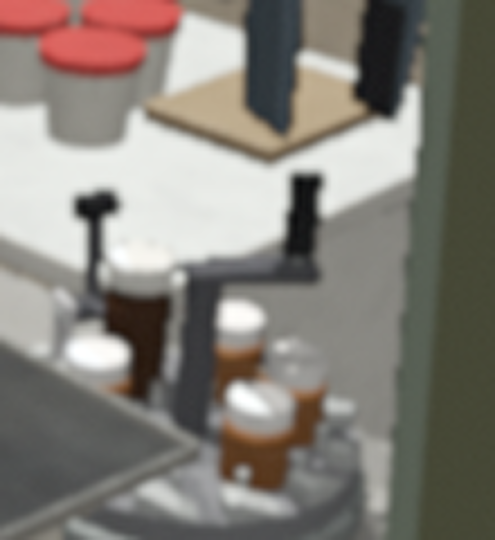

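View pics/top4z.png

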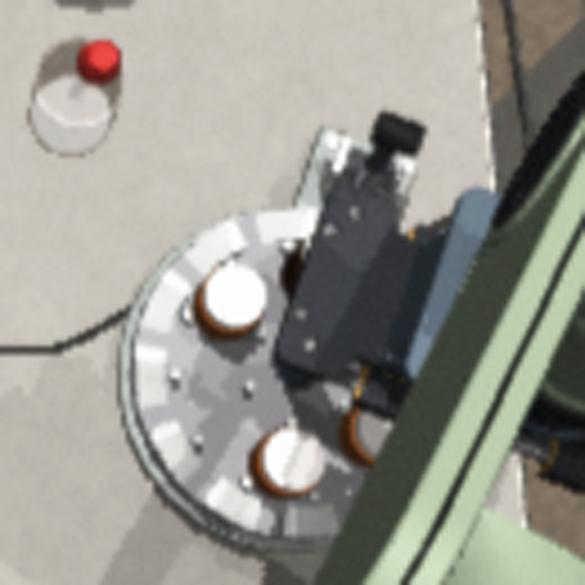

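The pawl has dropped: its stalk is near upright, with the roller at scene (97,205) and top (398,132), resting on the tooth slope. The handle at scene (303,215) lies between the fingers. I'll regrip it.

```bash
python3 -m pendant '[{"delta_pos":[0,2,0],"twist":[0,0,0],"grip":55},{"delta_pos":[0,4,0],"twist":[0,0,0],"grip":55},{"delta_pos":[0,6,0],"twist":[0,0,0],"grip":55},{"delta_pos":[0,6.8,0],"twist":[0,0,0],"grip":55},{"delta_pos":[0,6.8,0],"twist":[0,0,0],"grip":40}]'
python3 -m pendant '[{"delta_pos":[0,0,0],"twist":[0,0,0],"grip":30},{"delta_pos":[0,0,0],"twist":[0,0,0],"grip":20},{"delta_pos":[0,0,0],"twist":[0,0,0],"grip":10},{"delta_pos":[0,0,0],"twist":[0,0,0],"grip":10},{"delta_pos":[0,0,0],"twist":[0,0,0],"grip":10}]' 20
python3 arc.py 436.1 -224.1 1 2 3 4 5 6 7
```

```text
time_s: 16.0
ee_pos: [410.0, -260.5, 140.1]
ee_rot: [-90.0, -0.1, 157.3]
force: [0.0, 0.4, -0.3]
gripper_width: 44.6
time_s: 16.5
ee_pos: [410.1, -260.7, 142.0]
ee_rot: [-90.0, 0.1, 157.2]
force: [0.5, 1.8, 1.7]
gripper_width: 17.5
phi -125.42 r 44.86 F [0.5 1.8 1.7] w 17.5
F radial -1.8 F cw 0.6
1 [ 0.08 -0.   -0.  ]
2 [ 0.16 -0.   -0.02]
3 [ 0.23 -0.   -0.04]
4 [ 0.31 -0.   -0.07]
5 [ 0.38 -0.   -0.09]
6 [ 0.46 -0.   -0.11]
7 [ 0.53 -0.   -0.14]
```

```bash
python3 -m pendant '[{"delta_pos":[0.1,0,-0.02],"twist":[0,0,0],"grip":10},{"delta_pos":[0.2,0,-0.04],"twist":[0,0,0],"grip":10},{"delta_pos":[0.3,0,-0.07],"twist":[0,0,0],"grip":10},{"delta_pos":[0.4,0,-0.1],"twist":[0,0,0],"grip":10},{"delta_pos":[0.46,0,-0.12],"twist":[0,0,0],"grip":10}]'
python3 arc.py 436.1 -224.1 1 2 3 4 
```

```text
time_s: 17.0
ee_pos: [406.7, -257.9, 142.0]
ee_rot: [-90.0, 0.2, 157.2]
force: [4.8, 2.4, 4.1]
gripper_width: 17.6
phi -130.96 r 44.8 F [4.8 2.4 4.1] w 17.6
F radial -5.0 F cw -2.0
1 [ 0.08 -0.   -0.01]
2 [ 0.15 -0.   -0.03]
3 [ 0.23 -0.   -0.06]
4 [ 0.3  -0.   -0.09]
```

```bash
python3 -m pendant '[{"delta_pos":[0.05,0,-0.05],"twist":[0,0,0],"grip":10},{"delta_pos":[0.1,0,-0.07],"twist":[0,0,0],"grip":10},{"delta_pos":[0.15,0,-0.08],"twist":[0,0,0],"grip":10},{"delta_pos":[0.19,0,-0.1],"twist":[0,0,0],"grip":10},{"delta_pos":[0.22,0,-0.1],"twist":[0,0,0],"grip":10}]'
python3 arc.py 436.1 -224.1 1 2 3 4 
```

```text
time_s: 17.5
ee_pos: [405.1, -256.4, 142.0]
ee_rot: [-90.0, 0.2, 157.2]
force: [5.3, 2.7, 5.3]
gripper_width: 17.3
phi -133.87 r 44.78 F [5.3 2.7 5.3] w 17.3
F radial -5.6 F cw -1.9
1 [ 0.08 -0.   -0.01]
2 [ 0.15 -0.   -0.04]
3 [ 0.23 -0.   -0.07]
4 [ 0.3 -0.  -0.1]
```

```bash
python3 -m pendant '[{"delta_pos":[0.02,0,-0.03],"twist":[0,0,0],"grip":10},{"delta_pos":[0.04,0,-0.04],"twist":[0,0,0],"grip":10},{"delta_pos":[0.06,0,-0.05],"twist":[0,0,0],"grip":10},{"delta_pos":[0.08,0,-0.06],"twist":[0,0,0],"grip":10},{"delta_pos":[0.1,0,-0.07],"twist":[0,0,0],"grip":10}]'
python3 arc.py 436.1 -224.1 1 2  
```

```text
time_s: 18.0
ee_pos: [404.4, -255.7, 142.0]
ee_rot: [-90.0, 0.2, 157.2]
force: [4.7, 0.8, 5.4]
gripper_width: 17.9
phi -135.12 r 44.73 F [4.7 0.8 5.4] w 17.9
F radial -3.9 F cw -2.7
1 [ 0.08 -0.   -0.01]
2 [ 0.15 -0.   -0.04]
```

```bash
python3 -m pendant '[{"delta_pos":[0.01,0,-0.01],"twist":[0,0,0],"grip":10},{"delta_pos":[0.02,0,-0.01],"twist":[0,0,0],"grip":10},{"delta_pos":[0.03,0,-0.01],"twist":[0,0,0],"grip":10},{"delta_pos":[0.04,0,-0.02],"twist":[0,0,0],"grip":10},{"delta_pos":[0.05,0,-0.02],"twist":[0,0,0],"grip":10}]'
python3 arc.py 436.1 -224.1 1 2  
```

```text
time_s: 18.5
ee_pos: [404.4, -255.6, 142.0]
ee_rot: [-89.9, 0.2, 157.2]
force: [5.5, 0.1, 3.7]
gripper_width: 17.4
phi -135.17 r 44.74 F [5.5 0.1 3.7] w 17.4
F radial -4.0 F cw -3.8
1 [ 0.08 -0.   -0.01]
2 [ 0.15 -0.   -0.04]
```

```bash
python3 -m pendant '[{"delta_pos":[0.01,0,0],"twist":[0,0,0],"grip":10},{"delta_pos":[0.02,0,-0.01],"twist":[0,0,0],"grip":10},{"delta_pos":[0.02,0,-0.01],"twist":[0,0,0],"grip":10},{"delta_pos":[0.02,0,-0.01],"twist":[0,0,0],"grip":10},{"delta_pos":[0.02,0,-0.01],"twist":[0,0,0],"grip":10}]'
python3 arc.py 436.1 -224.1 1 2  
```

```text
time_s: 19.0
ee_pos: [404.4, -255.6, 142.0]
ee_rot: [-89.9, 0.3, 157.2]
force: [6.0, 0.1, 3.6]
gripper_width: 17.2
phi -135.21 r 44.73 F [6.  0.1 3.6] w 17.2
F radial -4.3 F cw -4.2
1 [ 0.08 -0.   -0.01]
2 [ 0.15 -0.   -0.04]
```

```bash
python3 -m pendant '[{"delta_pos":[0.01,0,0],"twist":[0,0,0],"grip":10},{"delta_pos":[0.02,0,0],"twist":[0,0,0],"grip":10},{"delta_pos":[0.03,0,-0.01],"twist":[0,0,0],"grip":10},{"delta_pos":[0.03,0,-0.01],"twist":[0,0,0],"grip":10},{"delta_pos":[0.03,0,-0.01],"twist":[0,0,0],"grip":10}]' 25
python3 arc.py 436.1 -224.1 1 2  
```

```text
time_s: 19.5
ee_pos: [404.3, -255.6, 142.0]
ee_rot: [-89.9, 0.3, 157.2]
force: [6.8, -0.4, 3.1]
gripper_width: 17.9
phi -135.24 r 44.75 F [ 6.8 -0.4  3.1] w 17.9
F radial -4.5 F cw -5.1
1 [ 0.08 -0.   -0.01]
2 [ 0.15 -0.   -0.04]
```

```bash
python3 -m pendant '[{"delta_pos":[0.02,0,0],"twist":[0,0,0],"grip":10},{"delta_pos":[0.04,0,-0.01],"twist":[0,0,0],"grip":10},{"delta_pos":[0.06,0,-0.02],"twist":[0,0,0],"grip":10},{"delta_pos":[0.08,0,-0.03],"twist":[0,0,0],"grip":10},{"delta_pos":[0.08,0,-0.03],"twist":[0,0,0],"grip":10}]' 25
python3 arc.py 436.1 -224.1 1 2  
```

```text
time_s: 20.0
ee_pos: [404.3, -255.6, 142.0]
ee_rot: [-89.9, 0.4, 157.2]
force: [7.5, -2.5, 1.7]
gripper_width: 17.4
phi -135.29 r 44.72 F [ 7.5 -2.5  1.7] w 17.4
F radial -3.5 F cw -7.1
1 [ 0.08 -0.   -0.  ]
2 [ 0.15 -0.   -0.04]
```

```bash
python3 -m pendant '[{"delta_pos":[0.03,0,-0.01],"twist":[0,0,0],"grip":10},{"delta_pos":[0.06,0,-0.02],"twist":[0,0,0],"grip":10},{"delta_pos":[0.09,0,-0.03],"twist":[0,0,0],"grip":10},{"delta_pos":[0.12,0,-0.04],"twist":[0,0,0],"grip":10},{"delta_pos":[0.12,0,-0.04],"twist":[0,0,0],"grip":10}]' 25
python3 arc.py 436.1 -224.1 1 2  
```

```text
time_s: 20.5
ee_pos: [404.3, -255.5, 142.0]
ee_rot: [-89.9, 0.5, 157.2]
force: [9.1, -3.7, 0.5]
gripper_width: 17.6
phi -135.34 r 44.72 F [ 9.1 -3.7  0.5] w 17.6
F radial -3.8 F cw -9.0
1 [ 0.08 -0.   -0.  ]
2 [ 0.15 -0.   -0.04]
```

```bash
python3 -m pendant '[{"delta_pos":[0.05,0,-0.02],"twist":[0,0,0],"grip":10},{"delta_pos":[0.1,0,-0.04],"twist":[0,0,0],"grip":10},{"delta_pos":[0.15,0,-0.06],"twist":[0,0,0],"grip":10},{"delta_pos":[0.18,0,-0.07],"twist":[0,0,0],"grip":10},{"delta_pos":[0.18,0,-0.07],"twist":[0,0,0],"grip":10}]' 25
python3 arc.py 436.1 -224.1 1 2 
python3 -m pendant '[{"delta_pos":[0,0,0],"twist":[0,0,0],"grip":10},{"delta_pos":[0,0,0],"twist":[0,0,0],"grip":10},{"delta_pos":[0,0,0],"twist":[0,0,0],"grip":10},{"delta_pos":[0,0,0],"twist":[0,0,0],"grip":10},{"delta_pos":[0,0,0],"twist":[0,0,0],"grip":10}]' 25
python3 arc.py 436.1 -224.1
```

```text
time_s: 21.0
ee_pos: [404.2, -255.4, 142.1]
ee_rot: [-89.8, 0.7, 157.3]
force: [12.7, -7.8, -4.0]
gripper_width: 17.2
phi -135.47 r 44.68 F [12.7 -7.8 -4. ] w 17.2
F radial -3.6 F cw -14.5
1 [ 0.08 -0.   -0.  ]
2 [ 0.16 -0.   -0.03]
time_s: 21.5
ee_pos: [404.2, -255.4, 142.1]
ee_rot: [-89.8, 0.7, 157.3]
force: [12.6, -8.1, -4.3]
gripper_width: 17.0
phi -135.47 r 44.7 F [12.6 -8.1 -4.3] w 17.0
F radial -3.3 F cw -14.6
```

A lean of 14.6 N has held steady for over 0.5 s. While still leaning, I'll check the pawl in the pictures.

```bash
python3 - <<'E'
from h import *
for n in("scene","top"):
    p,d=imaging.grab_frame(n)
    a=p[160:290,330:460] if n=='top' else p[120:240,370:480]
    cv2.imwrite(f"pics/{n}5z.png",cv2.resize(a[:,:,::-1],None,fx=4.5,fy=4.5,interpolation=cv2.INTER_CUBIC))
E
python3 arc.py 436.1 -224.1
```

```text
phi -135.47 r 44.68 F [12.2 -6.7 -4.6] w 17.4
F radial -4.0 F cw -13.4
```

View pics/scene5z.png

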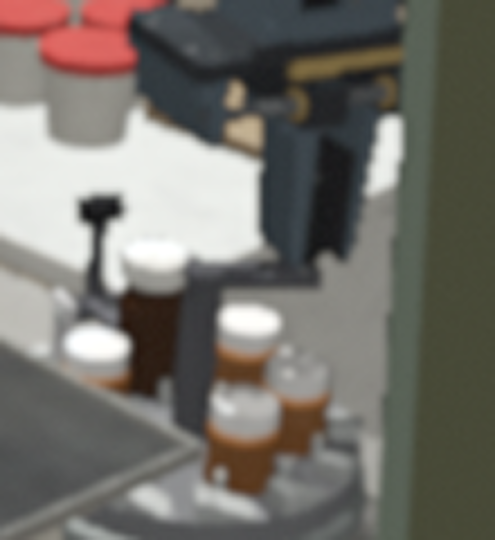

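View pics/top5z.png

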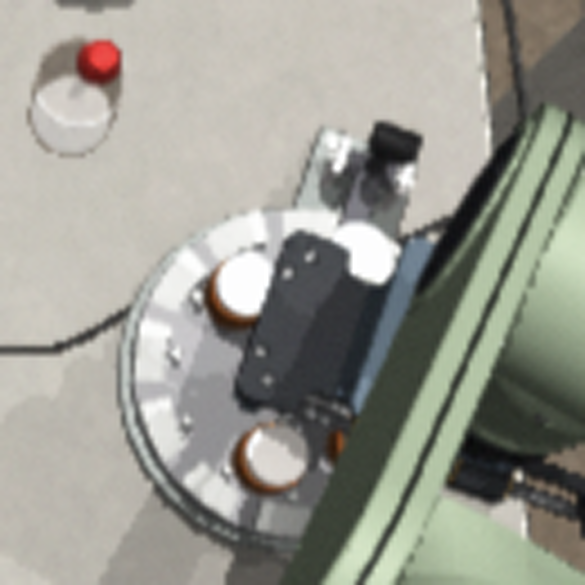

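Top shows the roller at zoomed (393,141), the jar cap at (365,250) in line with the pawl, and vials in place. I'll compare the roller centroid with the start frame.

```bash
python3 - <<'E'
from h import *
p1,_=imaging.grab_frame('top'); p0=np.load('pics/top0p.npy')
for p in(p0,p1):
    a=p[182:200,408:428].max(2)<60; n,l,s,c=cv2.connectedComponentsWithStats(a.astype(np.uint8)); i=1+np.argmax(s[1:,4]); print(s[i],c[i]+[408,182])
# vial/jar caps -> wheel angle
Z=lambda u,v:(u/4.5-.4+330,v/4.5-.4+160)
c=np.array([435.6,-221.9])
for u,v in((246,287),(272,457)):
    w=onz('top',*Z(u,v),83)[:2]-c; print(np.hypot(*w),np.degrees(np.arctan2(w[1],w[0]))+22.5)
E
```

```text
[ 3  6 12 12 92] [416.         193.01086957]
[ 3  6 12 12 92] [416.         193.01086957]
48.91735195095302 59.46008085021108
51.55568498450673 177.53746862982644
```

The roller silhouette is identical to the start, so the pawl is fully down and the wheel is on the stop. I'll unload, release and retreat.

```bash
python3 -m pendant '[{"delta_pos":[-0.1,0,0.03],"twist":[0,0,0],"grip":10},{"delta_pos":[-0.2,0,0.05],"twist":[0,0,0],"grip":10},{"delta_pos":[-0.3,0,0.08],"twist":[0,0,0],"grip":10},{"delta_pos":[-0.4,0,0.1],"twist":[0,0,0],"grip":10},{"delta_pos":[-0.42,0,0.1],"twist":[0,0,0],"grip":10}]'
python3 arc.py 436.1 -224.1
```

```text
time_s: 22.15
ee_pos: [404.3, -255.6, 142.0]
ee_rot: [-89.9, 0.2, 157.3]
force: [4.2, -2.5, 5.1]
gripper_width: 17.3
phi -135.29 r 44.71 F [ 4.2 -2.5  5.1] w 17.3
F radial -1.3 F cw -4.7
```

```bash
python3 -m pendant '[{"delta_pos":[-0.06,0,0],"twist":[0,0,0],"grip":10},{"delta_pos":[-0.06,0,0],"twist":[0,0,0],"grip":20},{"delta_pos":[-0.06,0,0],"twist":[0,0,0],"grip":35},{"delta_pos":[-0.06,0,0],"twist":[0,0,0],"grip":50},{"delta_pos":[-0.06,0,0],"twist":[0,0,0],"grip":50}]'
python3 -m pendant '[{"delta_pos":[0,-1,0],"twist":[0,0,0],"grip":50},{"delta_pos":[0,-4,0],"twist":[0,0,0],"grip":50},{"delta_pos":[0,-8,0],"twist":[0,0,0],"grip":50},{"delta_pos":[0,-11,0],"twist":[0,0,0],"grip":50},{"delta_pos":[0,-13,0],"twist":[0,0,0],"grip":50}]'
python3 go.py 330 -450 270 157.3
```

```text
time_s: 22.65
ee_pos: [402.7, -253.9, 140.6]
ee_rot: [-90.0, -0.1, 157.2]
force: [0.1, 0.2, 0.0]
gripper_width: 39.3
time_s: 23.15
ee_pos: [404.2, -254.7, 274.5]
ee_rot: [-89.9, 0.2, 157.2]
force: [-0.0, -0.3, -0.4]
gripper_width: 45.5
t 23.15 pos [ 404.2 -254.7  274.5] rot [-89.9   0.2 157.2] F [-0.  -0.3 -0.4] w 45.5 q6 79.2
dpos cm [-0.71  0.47 20.88]
twist [-0.1 -0.1 -0.2]
```

```bash
python3 -m pendant '[{"delta_pos":[0,0,4],"twist":[0,0,0],"grip":50},{"delta_pos":[0,0,8],"twist":[0,0,0],"grip":50},{"delta_pos":[0,0,13],"twist":[0,0,0],"grip":50},{"delta_pos":[0,0,18],"twist":[0,0,0],"grip":50},{"delta_pos":[0,0,21],"twist":[0,0,0],"grip":50}]'
python3 -m pendant '[{"delta_pos":[0,0,1],"twist":[0,0,0],"grip":50},{"delta_pos":[0,0,2],"twist":[0,0,0],"grip":50},{"delta_pos":[0,0,3],"twist":[0,0,0],"grip":50},{"delta_pos":[0,0,3],"twist":[0,0,0],"grip":50},{"delta_pos":[0,0,3],"twist":[0,0,0],"grip":50}]'
python3 - <<'E'
from h import *
for n in("scene","top"):
    p,d=imaging.grab_frame(n); np.save(f"pics/{n}6p.npy",p)
    cv2.imwrite(f"pics/{n}6.png",p[:,:,::-1])
    a=p[170:290,340:460]
    if n=='top': cv2.imwrite(f"pics/{n}6z.png",cv2.resize(a[:,:,::-1],None,fx=4.8,fy=4.8,interpolation=cv2.INTER_CUBIC))
p0=np.load('pics/top0p.npy'); 
for q in(p0,p):
    a=q[182:200,408:428].max(2)<60; nn,l,s,c=cv2.connectedComponentsWithStats(a.astype(np.uint8)); i=1+np.argmax(s[1:,4]); print(s[i],c[i]+[408,182])
E
```

```text
time_s: 23.65
ee_pos: [320.7, -450.7, 271.8]
ee_rot: [-89.9, 0.0, 157.1]
force: [-0.7, 0.5, -0.5]
gripper_width: 45.7
time_s: 24.15
ee_pos: [311.3, -474.8, 271.4]
ee_rot: [-90.0, 0.0, 157.3]
force: [0.6, -0.0, 0.3]
gripper_width: 45.4
[ 3  6 12 12 92] [416.         193.01086957]
[ 3  6 12 12 92] [416.         193.01086957]
```

View pics/scene6.png

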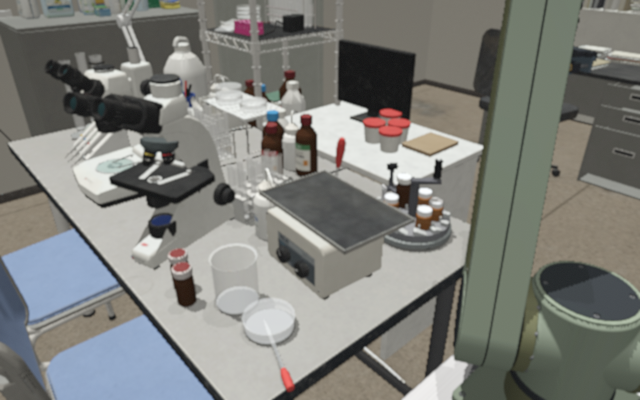

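View pics/top6z.png

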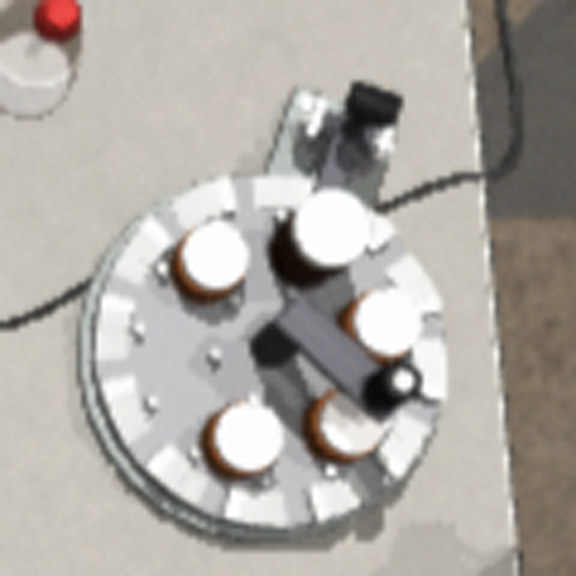

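The jar cap at zoomed (331,230) is in line with the pawl roller at (373,103), the four vials are in their stations, and the bystanders look unmoved. One final numeric check, then I'll hand in.

```bash
python3 - <<'E'
from h import *
from workcell import job
Z=lambda u,v:(u/4.8-.4+340,v/4.8-.4+170)
c=np.array([435.6,-221.9])
for u,v,z in((331,230,117),(213,257,83),(247,438,83),(383,320,83)):
    w=onz('top',*Z(u,v),z)[:2]-c; print(np.hypot(*w),np.degrees(np.arctan2(w[1],w[0]))+22.5)
p0=np.load('pics/top0p.npy').astype(int);p=np.load('pics/top6p.npy').astype(int)
d=np.abs(p-p0).max(2)>40; print('changed px: beaker',d[195:245,180:232].sum(),'washbottle',d[140:180,265:303].sum())
print(job.job_done())
E
```

```text
49.24603972385414 -1.2080261386497284
49.74677311885092 59.65098015488611
50.056876168085914 179.6407955583859
48.847668428695584 -58.88668628969958
changed px: beaker 0 washbottle 0
the job is handed in; nothing more can be done
None
```

I carried out the whole sequence and handed the job in after about 24 s. The system gives no verdict, so whether it passed is not confirmed.

**What I did:**
- Pinched the pawl roller and laid the pawl back to about 1.1 rad; it settled near 1.2.
- Turned the crank backward about 171° to bring the tall jar round, since it stood three stations forward of the pawl.
- Lowered the pawl onto the tooth slope, then turned slowly on until it caught.
- Leaned on the pawl, ramping up from about 5 N, then unloaded, released and backed the arm away.

**What the last checks showed:**
- **Pawl:** the roller's outline in the top view is the same as at the start, both under load and after release, so it is fully down.
- **Jar:** about 1° from the pawl line and 49 mm from the axis, roughly 1 mm from the loading place.
- **Vials:** three measured 49–50 mm from the axis. The fourth is partly hidden under the crank handle, so I only judged by eye that it is in its place.
- **Bystanders:** no changed pixels around the beaker or the wash bottle.

**What did not match exactly:**
- The lean reached 13.4–14.6 N rather than 12 N. That top level lasted about 0.6 s, and it stayed above 7 N for about 1.5 s in all.
- The turning axis traced by the arm lay about 2 mm in y from the camera's estimate. I used the arm's value for turning.

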